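# Load a raw casting into the leaf drill jig

## Task

Load the drill jig for the next part: pull its red sprung latch knob right out to its stop so that the leaf springs up, set (do not drop) the dark raw casting flat between the locating pins with its narrow tongue towards the hinge, and press the leaf down until the latch snaps home over it. Leave the two drilled castings and the tools, bottle and tin where they are.

Things in the scene. Friction and masses are not known exactly. Their poses are not given: they have to be found in the camera images.
- jig: Leaf drill jig bolted to the bench: blue base 176 mm long (x -94 to +82 mm), 100 mm wide, 20 mm high, a 10 mm high ear each side (142 mm over both). Origin: bench surface under the middle of the nest; +x points to the hinge at the back, -x to the latch knob at the front, z up. Stands left or right of the middle, turned up to 0.5 rad. Its sides are open.
- pillar (a point): Middle of the top of the jig's front latch pillar: 80 mm in front (-x) of the jig's origin, 92.5 mm above the bench. The pillar is 24 mm long (x -92 to -68 mm), 40 mm wide. At the back two hinge lugs stand at x 55 to 73 mm, y 27 to 41 mm to either side, 72 mm high.
- nest (a point): Middle of the nest at the part's resting height, 26 mm above the bench (two rest rails); axes as the jig's. The casting's origin belongs here, its +x (tongue) towards the hinge. Six bullet-nosed steel pins, 8 mm thick, tops 36 mm above the bench, hold it with 2 mm play: in jig coordinates (mm) x -28, y +-26; x 27, y +-18; x -42.5 and 42.5, y 0.
- nest_tongue (a point): Where the end of the casting's tongue (point casting_tongue) belongs: 36 mm from the nest point towards the hinge, same height.
- latch_knob (a point): Centre of the red latch knob, a cylinder 28 mm in diameter, 24 mm long, axis level along the jig's x: 124 mm in front (-x) of the jig's origin and 73.5 mm above the bench when home. 20 mm of 10 mm rod lies between it and the pillar; nothing stands beside or above it. Axes as the jig's. Moves with the latch.
- latch (a joint): Travel of the sprung latch bolt, m: 0 home (bevelled brass nose over the leaf's strike bar), 0.020 at its stop. The knob moves to the jig's -x. The spring pulls back with 3 N at home, 9 N at the stop; let go, it springs home. The leaf comes free at about 0.015. The leaf, pressed down, pushes the bolt back by its bevel; it then snaps home over the bar.
- leaf (a joint): Angle of the hinged drill leaf, rad: 0 shut and level, 1.75 (100 degrees) fully open, leaning back. A spring opens it in about a second once the latch is drawn and holds it open; pushing it shut takes under 4 N at its front end, and some 10 N for the last 20 mm, where it must push back the latch.
- leaf_hinge (a point): Hinge axis of the leaf, parallel to the jig's y: 60 mm behind (+x of) the jig's origin, 62 mm above the bench.
- leaf_front (a point): Middle of the leaf plate's front end, on its outer (upper when shut) face: 108 mm from the hinge axis, 64 mm above the bench when shut. Aluminium, 74 mm wide, 8 mm thick, outer face 2 mm above the hinge axis when shut. A steel strike bar stands 12 mm beyond the front end; the latch nose over it is 12 mm wide and reaches to x -48 mm of the jig.
- casting: Raw casting: dark brown-grey, undrilled, about 0.4 kg. Block 48 mm long (x -36 to +12 mm), 40 wide, 24 high; a tongue 24 mm wide, 24 high runs on to x = +36 mm; round boss 22 mm across, 4 high, on top at x -14. Origin: underside, middle of its 72 mm length; +x to the tongue, z up. Lies flat on the mat, turned up to 1.5 rad from world x; grip across the 40 mm width.
- casting_tongue (a point): End of the casting's tongue, at its underside: 36 mm along +x from the origin.
- mat: Teal rubber mat, 200 x 200 x 3 mm, fixed to the bench on the other side of the middle from the jig. Origin: middle of its underside. The three castings lie on it in random order. Beyond, fixed shop equipment (bins, stacks, vice, rack, file block), up to 0.3 m high, stands along the back (x over 0.70 m at the sides, 0.79 m in the middle) and the sides of the bench (y over 0.36 m either way).
- drilled_a: A drilled casting, same shape and size as the raw one but bright metal with three black holes. Leave alone. Origin as the raw casting's.
- drilled_b: The other drilled casting, bright with three black holes. Leave alone.
- bottle: White bottle with red cap, 52 mm in diameter, 170 mm high, between jig and mat. Origin: middle of its foot. Leave alone.
- tin: Orange tin, 48 mm in diameter, 90 mm high, behind the jig's hinge. Origin: middle of its foot. Leave alone.
- spanner: Steel spanner, 150 mm long, lying along the jig's +y side about 105 mm from its middle. Origin: its middle, underside. Leave alone.
- grinder: Air die grinder, 204 mm long, 42 mm high, lying between jig and mat, burr towards the robot. Origin: underside, at the middle of its 110 mm barrel. Leave alone.
- screwdriver: Yellow-handled screwdriver, 200 mm long, at the right. Origin: its middle, underside. Leave alone.
- brush: Bench brush, 200 mm long, at the left. Origin: its middle, underside. Leave alone.
Things that resemble listed ones, but are neither listed nor needed, are in the scene too. Of the things that look like the casting, the largest one is meant.

How it is judged:
By the outcome, as a careful person would: the job done as asked, in the order asked, and still so for the second after the job is handed in, with the robot touching nothing.
It also fails if it takes over 67 s, if anything falls off the work surface, if the arm or the gripper's body presses on something with over 40 N, if the wrist force passes 120 N, or if a joint passes its speed limit or range.

## Robot

A 6-joint arm with a two-finger parallel gripper is mounted at the origin on the work surface. World frame = base frame: x ahead of the robot, y to its left, z up, the work surface at z = 0. Lengths are in m, angles in rad, forces in N, time in s.
With the tool pointing down it reaches from about 0.275 to 0.85 m from the base axis. Payload 19 kg.
Tool frame: the origin (TCP) lies at the very end of the fingers, on their centre line; the grasp point (between the pads) lies 19 mm behind it; z points along the fingers, y is the direction in which the jaws open and shut (so a half turn about z gives the same grasp; the last joint's range is limited). The gripper opens to 85 mm and grips with 20 to 120 N. Pads are 22 mm wide; open, the fingers measure 114 mm over their backs; the gripper's body (76 mm by 85 mm) begins 54 mm behind the grasp point. The pads swing forward as they close: fully open they stand 13 mm farther back than shut.
Start: joints at [-1.292, 0.15, 1.437, -0, 1.554, -0.134], TCP at [0.231, -0.527, 0.204] pointing down, gripper open.
Joint ranges: [-2.8, 2.8], [-0.68, 2.1], [0.12, 2.68], [-1.39, 4.53], [0.16, 2.79], [-2.81, 2.81]. Speed limits (rad/s): [1.89, 1.89, 2.22, 3.01, 3.01, 3.01].

## Interface

Orientations are given as a unit quaternion [x, y, z, w].
In Python, from plant import get_obs, grab_frame, camera_params, sign_off, cut_out, spot_point gives the robot as it stands. The module is installed in compiled form; this text tells all that it offers.
- The arm moves only by the tool jog_arm, never from a script. Its argument "targets" is a list of rows, each an object with "slide": the shift along the tool's x, y, z as a fraction of full scale, a list of three; "dr": the turn, a rotation vector about the tool's x, y, z as a fraction of full scale, a list of three; "grip": the gripper's target within -1 to 1 (fully open at 1, half-way at 0, shut at -1). A call has exactly 5 rows; each row is the pose to reach, as a shift and turn from the pose commanded when the call began, along the tool's axes at that moment, turning the shorter way round; what a row does not reach only later rows make up. Full scale, the value 1, is 0.25 m for a shift and 180 degrees for a turn. A row lasts 1/10 s, in which the tool goes at most 50 mm and 8.59 degrees, less where a joint would pass 70% of its speed; a pose out of reach is approached as far as the arm can. A call with a number of a shift or a turn outside -1 to 1 is refused whole. A call with a gripper value outside its range is refused whole. The fingers move at their own pace and stop on an object; the grip force is fixed at half the most. Time passes only in rows, so rows that repeat a pose let the fingers close, or fill a call up. It gives the time, the measured TCP pose, the force and the opening at its end, in the units of the state.
- get_obs(): the state, without advancing time (a new reading comes with each control period).
- grab_frame(name): name is "scene" or "top" or "wrist"; returns the picture (480x640x3 uint8, red, green, blue); there is no depth.
- camera_params(name): a dict with "K" (3x3 intrinsics, pixels), "R" (3x3) and "t" (3): a world point X has camera coordinates R X + t. Camera axes: x right, y down, z forward; pixel columns grow to the right and rows downward; lengths in m; the calibration is good to about 2 mm. A picture is of the moment at which its call begins: read the wrist's pose just before it. camera_params takes no time and is no camera call; for the wrist camera it gives the pose at the moment of the call.
- sign_off(): hands the job in, once; it reports no verdict.
Trained networks look in the newest picture that a camera, given by its name, has taken for a name from the list of things; names that differ only in an ending like _2 or _b are one class to them, and where a whole thing is asked for, a point or a joint stands for the part that bears it (a point fixed in the world has none). Each returns a list of dicts, best first, with "score" (0 to 1); they miss things now and then, are a little off and sometimes report something else, mostly with a low value. They report only what shows in the picture. A call takes as long as a camera call. They do not tell look-alikes from the thing itself.
- cut_out(target, camera): "region" (480x640 bool, what is visible of it) and "pixel" ([row, column] in pixels, amid what is visible of it).
- spot_point(target, camera): "pixel" ([row, column] in pixels: a listed point, or the origin of a listed thing).
The state is a dict: "clock": time; "joints": joint angles; "qd": joint speeds; "tau": joint torques, N m; "tcp_pos": TCP position; "tcp_rot": TCP orientation; "wrist_force": force on the tool from outside, world axes, zero at the start; "ft_torque": the same for the moment, N m; "finger_gap": finger opening in m.
Only numpy, scipy, OpenCV 4.12 (cv2) and the standard library are available. Lean on these libraries where they do the work, as an engineer would, in place of code of your own. Each camera call takes 0.05 s, during which the arm holds its last target. There are 200 camera calls.

## Working session

There is one attempt and no reset: what is moved stays moved. The work goes in short steps, Python scripts to look and compute and a tool call to move; the robot and the scene stay as the last step left them, time stands still between calls to the robot, and variables do not carry over. Pictures are saved under pics/ and viewed, about 8 in all and at most 12, crops included, and the job is handed in when it is done.

Besides the shell and the picture viewer there is one more tool, called as a command line: name --argument value ..., lists and objects as JSON in quotes. jog_arm: Moves the arm, as the interface text tells. Shift numbers are shares of 0.25 m and turn numbers shares of 180 degrees, none past 1 either way. Its arguments: {"type":"object","properties":{"targets":{"type":"array"}},"required":["targets"]}

```bash
mkdir -p pics
cat > h.py <<'E'
import numpy as np, cv2
from scipy.spatial.transform import Rotation as Rn
from plant import *
def ray(cam,px,P=None):
    P=P or camera_params(cam);K,R,t=map(np.array,(P["K"],P["R"],P["t"]))
    d=R.T@np.linalg.solve(K,[px[1],px[0],1.]);return -R.T@t,d
def atz(cam,px,z,P=None):
    c,d=ray(cam,px,P);return c+d*(z-c[2])/d[2]
def proj(cam,X,P=None):
    P=P or camera_params(cam);x=np.array(P["R"])@X+P["t"];u=np.array(P["K"])@x;return u[:2]/u[2]
def shot(cam,name):
    f=grab_frame(cam);cv2.imwrite(f"pics/{name}.png",f[...,::-1]);return f
def st():
    o=get_obs();print("t",round(o["clock"],2),"tcp",np.round(o["tcp_pos"],4),"rot",np.round(o["tcp_rot"],3),"gap",round(o["finger_gap"],4),"F",np.round(o["wrist_force"],1),"q",np.round(o["joints"],3));return o
def go(p,yaw=None,R=None):
    """shift (fractions, tool axes) and turn to reach tcp p with tool rotation R, from the present pose"""
    o=get_obs();R0=Rn.from_quat(o["tcp_rot"])
    print("slide",np.round(R0.inv().apply(np.array(p)-o["tcp_pos"])/.25,4),end=" ")
    if R is not None: print("dr",np.round((R0.inv()*R).as_rotvec()/np.pi,4),end="")
    print()
E
python3 - <<'E'
from h import *
st()
for c in("scene","top"):
    shot(c,c+"0")
    P=camera_params(c);print(c,"cam at",np.round(-np.array(P["R"]).T@P["t"],3))
H=dict(pillar=.0925,nest=.026,latch_knob=.0735,leaf_hinge=.062,leaf_front=.064,casting=.003,casting_tongue=.003,jig=0,mat=0,bottle=0)
for n,z in H.items():
    for c in("top","scene"):
        print(n,c,[(round(d["score"],2),np.round(d["pixel"]).astype(int).tolist(),np.round(atz(c,d["pixel"],z)[:2],3).tolist()) for d in spot_point(n,c)[:3]])
E
```

```text
t 0.0 tcp [ 0.2306 -0.5264  0.2039] rot [ 0.979  0.205 -0.    -0.001] gap 0.0855 F [-0.6 -0.4 -0.1] q [-1.292  0.151  1.438  0.     1.554 -0.134]
scene cam at [ 0.869 -0.576  0.921]
top cam at [ 0.441 -0.004  1.222]
pillar top [(0.93, [275, 246], [0.489, 0.187])]
pillar scene [(0.86, [166, 320], [0.49, 0.188])]
nest top [(0.81, [249, 246], [0.562, 0.2]), (0.38, [238, 324], [0.589, -0.011])]
nest scene [(0.83, [193, 356], [0.569, 0.204]), (0.46, [244, 246], [0.417, -0.018])]
latch_knob top [(0.73, [292, 247], [0.447, 0.19])]
latch_knob scene [(0.62, [169, 303], [0.45, 0.183]), (0.41, [388, 300], [0.668, -0.269])]
leaf_hinge top [(0.69, [220, 241], [0.635, 0.205])]
leaf_hinge scene [(0.68, [189, 386], [0.635, 0.209])]
leaf_front top [(0.84, [262, 246], [0.524, 0.194]), (0.4, [231, 245], [0.606, 0.196])]
leaf_front scene [(0.73, [173, 337], [0.519, 0.209])]
casting top [(0.57, [178, 403], [0.753, -0.235]), (0.55, [229, 409], [0.61, -0.245]), (0.52, [202, 324], [0.692, -0.013])]
casting scene [(0.92, [297, 368], [0.69, -0.022]), (0.86, [380, 281], [0.614, -0.243]), (0.76, [404, 356], [0.751, -0.23])]
casting_tongue top [(0.71, [210, 335], [0.666, -0.042]), (0.65, [189, 410], [0.723, -0.254]), (0.55, [212, 407], [0.657, -0.242])]
casting_tongue scene [(0.94, [408, 339], [0.728, -0.248]), (0.59, [303, 356], [0.673, -0.043]), (0.56, [388, 304], [0.657, -0.242])]
jig top [(0.85, [251, 247], [0.561, 0.201])]
jig scene [(0.63, [201, 358], [0.573, 0.208]), (0.45, [359, 232], [0.512, -0.244])]
mat top [(0.69, [243, 396], [0.573, -0.207])]
mat scene [(0.74, [348, 271], [0.567, -0.196])]
bottle top [(0.94, [239, 321], [0.588, -0.002])]
bottle scene [(0.58, [275, 327], [0.594, -0.005])]
```

View pics/top0.png

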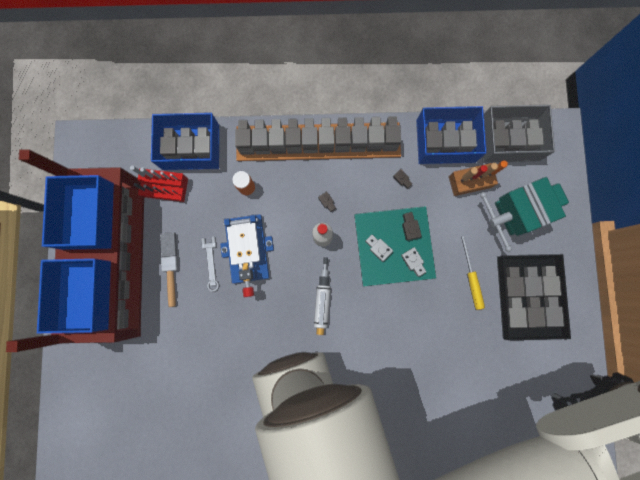

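View pics/scene0.png

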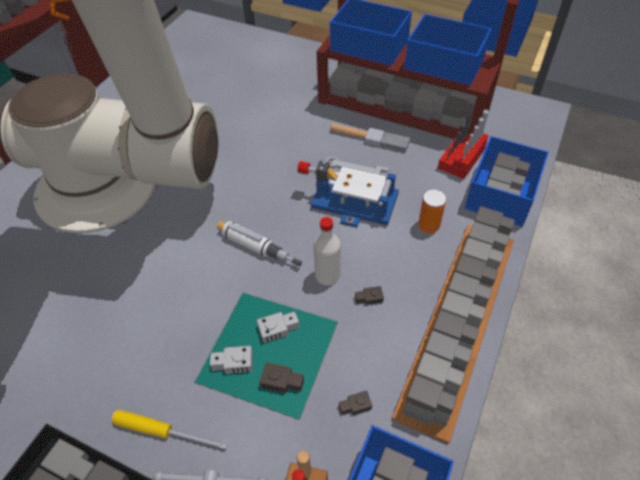

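The top view shows the jig at (250,246), with its red knob at (292,247) facing the robot. The raw casting is on the mat at about (227,411), tongue away from the robot. Two smaller look-alikes lie off the mat, and the drilled castings are at (247,378) and (262,414). The scene view agrees.

Run:
```python
from h import *
from scipy.optimize import least_squares
o=st()
P=camera_params("wrist");R0=Rn.from_quat(o["tcp_rot"])
print("cam in tool",R0.inv().apply(-np.array(P["R"]).T@P["t"]-o["tcp_pos"]),"axis",R0.inv().apply(np.array(P["R"])[2]))
W=np.array([[.489,.187],[.49,.188],[.562,.2],[.569,.204],[.447,.19],[.45,.183],[.635,.205],[.635,.209],[.524,.194],[.519,.209]])
x=np.repeat([-.08,0,-.124,.06,-.048],2)
r=least_squares(lambda v:(np.c_[v[0]+np.cos(v[2])*x,v[1]+np.sin(v[2])*x]-W).ravel(),[.57,.2,.1],loss="soft_l1",f_scale=.003)
print(r.x,np.round(r.fun.reshape(-1,2)*1000,1).tolist())
v=r.x;k=np.array([v[0]-.15*np.cos(v[2]),v[1]-.15*np.sin(v[2]),.21])
go(k,R=Rn.from_euler("z",v[2])*Rn.from_quat([1,0,0,0]))
```

```text
t 1.1 tcp [ 0.2307 -0.5267  0.2045] rot [ 0.979  0.205  0.    -0.   ] gap 0.0853 F [-0.7  1.3  0. ] q [-1.292  0.15   1.437  0.     1.554 -0.134]
cam in tool [ 0.07271892 -0.00095818 -0.16997758] axis [-2.86542754e-01  1.03204395e-04  9.58067450e-01]
[0.57016299 0.20044116 0.12489321] [[1.8, 3.5], [0.8, 2.5], [8.2, 0.4], [1.2, -3.6], [0.1, -5.0], [-2.9, 2.0], [-5.3, 2.9], [-5.3, -1.1], [-1.5, 0.5], [3.5, -14.5]]
slide [ 1.8355 -2.2897 -0.0218] dr [-0.     -0.      0.0916]
```

jog_arm --targets '[{"slide":[0.497,-0.562,0],"dr":[0,0,-0.2267],"grip":1},{"slide":[0.497,-0.562,0],"dr":[0,0,-0.2267],"grip":1},{"slide":[0.497,-0.562,0],"dr":[0,0,-0.2267],"grip":1},{"slide":[0.497,-0.562,0],"dr":[0,0,-0.2267],"grip":1},{"slide":[0.497,-0.562,0],"dr":[0,0,-0.2267],"grip":1}]'

```text
clock: 1.6
tcp_pos: [0.2892, -0.3448, 0.2052]
tcp_rot: [0.844, 0.537, 0.0, 0.001]
wrist_force: [-0.4, -0.8, 0.1]
finger_gap: 0.0854
```

jog_arm --targets '[{"slide":[0.743,-0.1,0],"dr":[0,0,-0.2267],"grip":1},{"slide":[0.743,-0.1,0],"dr":[0,0,-0.2267],"grip":1},{"slide":[0.743,-0.1,0],"dr":[0,0,-0.2267],"grip":1},{"slide":[0.743,-0.1,0],"dr":[0,0,-0.2267],"grip":1},{"slide":[0.743,-0.1,0],"dr":[0,0,-0.2267],"grip":1}]'

```text
clock: 2.1
tcp_pos: [0.3465, -0.1663, 0.205]
tcp_rot: [0.603, 0.798, 0.0, 0.001]
wrist_force: [0.2, -0.8, -0.0]
finger_gap: 0.0852
```

jog_arm --targets '[{"slide":[0.628,0.41,0],"dr":[0,0,-0.2267],"grip":1},{"slide":[0.628,0.41,0],"dr":[0,0,-0.2267],"grip":1},{"slide":[0.628,0.41,0],"dr":[0,0,-0.2267],"grip":1},{"slide":[0.628,0.41,0],"dr":[0,0,-0.2267],"grip":1},{"slide":[0.628,0.41,0],"dr":[0,0,-0.2267],"grip":1}]'

```text
clock: 2.6
tcp_pos: [0.4038, 0.0124, 0.2046]
tcp_rot: [0.287, 0.958, 0.001, 0.0]
wrist_force: [-0.0, -1.0, -0.4]
finger_gap: 0.0853
```

jog_arm --targets '[{"slide":[0.207,0.721,0],"dr":[0,0,-0.2267],"grip":1},{"slide":[0.207,0.721,0],"dr":[0,0,-0.2267],"grip":1},{"slide":[0.207,0.721,0],"dr":[0,0,-0.2267],"grip":1},{"slide":[0.207,0.721,0],"dr":[0,0,-0.2267],"grip":1},{"slide":[0.207,0.721,0],"dr":[0,0,-0.2267],"grip":1}]'

```text
clock: 3.1
tcp_pos: [0.4613, 0.1908, 0.204]
tcp_rot: [-0.065, 0.998, 0.0, -0.0]
wrist_force: [-0.6, 0.4, 0.4]
finger_gap: 0.0858
```

Run:
```python
from h import *
st();P=camera_params("wrist");shot("wrist","w1")
H=dict(pillar=.0925,latch_knob=.0735,leaf_hinge=.062,leaf_front=.064,jig=0)
for n,z in H.items():
    print(n,[(round(d["score"],2),np.round(d["pixel"]).astype(int).tolist(),np.round(atz("wrist",d["pixel"],z,P)[:2],4).tolist()) for d in spot_point(n,"wrist")[:2]])
v=[.570,.2004,.125]
for n,x,z in(("knob",-.124,.0735),("pillar",-.08,.0925),("hinge",.06,.062),("front",-.048,.064)):
    print(n,np.round(proj("wrist",np.array([v[0]+x*np.cos(v[2]),v[1]+x*np.sin(v[2]),z]),P)[::-1]))
```

```text
t 3.1 tcp [0.4613 0.1908 0.204 ] rot [-0.065  0.998  0.    -0.   ] gap 0.0858 F [-0.6  0.4  0.4] q [ 2.370e-01 -8.000e-03  1.608e+00  1.000e-03  1.542e+00 -1.464e+00]
pillar [(0.68, [263, 312], [0.4926, 0.1922])]
latch_knob [(0.88, [206, 312], [0.4485, 0.1865])]
leaf_hinge [(0.66, [381, 309], [0.6349, 0.2069])]
leaf_front [(0.65, [287, 314], [0.5272, 0.1985])]
jig [(0.65, [298, 311], [0.5704, 0.2009]), (0.4, [296, 136], [0.5943, -0.0014])]
knob [204. 310.]
pillar [260. 310.]
hinge [377. 310.]
front [282. 310.]
```

View pics/w1.png

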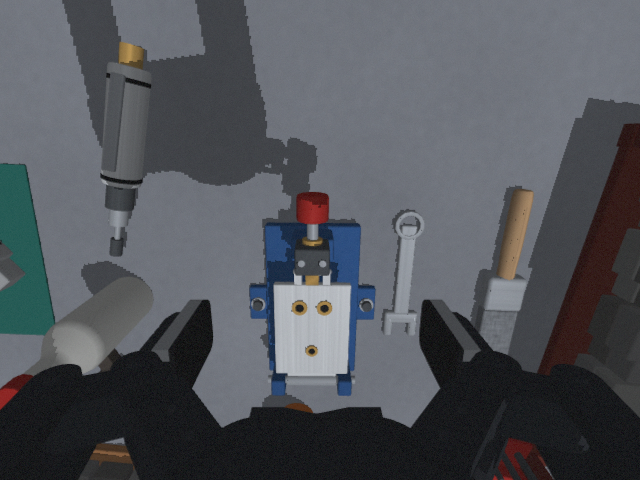

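The wrist view shows the jig square-on: knob (207,312), pillar (258,312), leaf shut, hinge at row 381. The nets agree with the model to 3–5 mm.

```bash
cat >> h.py <<'E'
JO=np.array([.572,.201,0]);JY=.113
def J(x,y=0,z=0): return JO+Rn.from_euler("z",JY).apply([x,y,z])
def down(yaw): return Rn.from_euler("z",yaw+np.pi)*Rn.from_quat([1,0,0,0])
E
python3 - <<'E'
from h import *
go(J(-.124,0,.053),R=down(JY))
E
```

```text
slide [0.0477 0.0077 0.6069] dr [0.     0.0001 0.001 ]
```

jog_arm --targets '[{"slide":[0.0477,0.0077,0.1],"dr":[0,0,0.001],"grip":1},{"slide":[0.0477,0.0077,0.3],"dr":[0,0,0.001],"grip":1},{"slide":[0.0477,0.0077,0.5],"dr":[0,0,0.001],"grip":1},{"slide":[0.0477,0.0077,0.607],"dr":[0,0,0.001],"grip":1},{"slide":[0.0477,0.0077,0.607],"dr":[0,0,0.001],"grip":1}]'

```text
clock: 3.9
tcp_pos: [0.4468, 0.1865, 0.0498]
tcp_rot: [-0.057, 0.998, -0.0, -0.003]
wrist_force: [0.1, 0.1, 0.7]
finger_gap: 0.0854
```

jog_arm --targets '[{"slide":[0,0,0],"dr":[0,0,0],"grip":-1},{"slide":[0,0,0],"dr":[0,0,0],"grip":-1},{"slide":[0,0,0],"dr":[0,0,0],"grip":-1},{"slide":[0,0,0],"dr":[0,0,0],"grip":-1},{"slide":[0,0,0],"dr":[0,0,0],"grip":-1}]'

```text
clock: 4.4
tcp_pos: [0.4495, 0.1866, 0.0539]
tcp_rot: [-0.058, 0.998, -0.001, 0.001]
wrist_force: [-2.2, -9.7, 11.1]
finger_gap: 0.019
```

jog_arm --targets '[{"slide":[0,0,0],"dr":[0,0,0],"grip":-1},{"slide":[0,0,0],"dr":[0,0,0],"grip":-1},{"slide":[0,0,0],"dr":[0,0,0],"grip":-1},{"slide":[0,0,0],"dr":[0,0,0],"grip":-1},{"slide":[0,0,0],"dr":[0,0,0],"grip":-1}]'

```text
clock: 4.9
tcp_pos: [0.4494, 0.1867, 0.0539]
tcp_rot: [-0.058, 0.998, -0.001, 0.001]
wrist_force: [-2.5, -11.2, 11.0]
finger_gap: 0.0188
```

Gap is 19 mm against the knob's 28 mm, and the tool is pushed up, so the pads sit on the knob's upper half. I'll reopen, lower 11 mm and grip again.

jog_arm --targets '[{"slide":[0,0,0],"dr":[0,0,0],"grip":0.3},{"slide":[0,0,0],"dr":[0,0,0],"grip":0.3},{"slide":[0,0,0],"dr":[0,0,0],"grip":0.3},{"slide":[0,0,0.044],"dr":[0,0,0],"grip":0.3},{"slide":[0,0,0.044],"dr":[0,0,0],"grip":0.3}]'

```text
clock: 5.4
tcp_pos: [0.4479, 0.1875, 0.0401]
tcp_rot: [-0.058, 0.998, -0.0, -0.001]
wrist_force: [-0.5, 0.5, -0.1]
finger_gap: 0.0555
```

jog_arm --targets '[{"slide":[0,0,0],"dr":[0,0,0],"grip":-1},{"slide":[0,0,0],"dr":[0,0,0],"grip":-1},{"slide":[0,0,0],"dr":[0,0,0],"grip":-1},{"slide":[0,0,0],"dr":[0,0,0],"grip":-1},{"slide":[0,0,0],"dr":[0,0,0],"grip":-1}]'

```text
clock: 5.9
tcp_pos: [0.4489, 0.1865, 0.0421]
tcp_rot: [-0.058, 0.998, -0.001, -0.0]
wrist_force: [-2.1, -13.0, 7.0]
finger_gap: 0.0259
```

jog_arm --targets '[{"slide":[0.02,0,0],"dr":[0,0,0],"grip":-1},{"slide":[0.04,0,0],"dr":[0,0,0],"grip":-1},{"slide":[0.06,0,0],"dr":[0,0,0],"grip":-1},{"slide":[0.08,0,0],"dr":[0,0,0],"grip":-1},{"slide":[0.088,0,0],"dr":[0,0,0],"grip":-1}]'

```text
clock: 6.4
tcp_pos: [0.4289, 0.1841, 0.0424]
tcp_rot: [-0.058, 0.998, -0.001, 0.002]
wrist_force: [25.6, -10.0, -16.6]
finger_gap: 0.0254
```

jog_arm --targets '[{"slide":[0,0,0],"dr":[0,0,0],"grip":-1},{"slide":[0,0,0],"dr":[0,0,0],"grip":-1},{"slide":[0,0,0],"dr":[0,0,0],"grip":-1},{"slide":[0,0,0],"dr":[0,0,0],"grip":-1},{"slide":[0,0,0],"dr":[0,0,0],"grip":-1}]'

```text
clock: 6.9
tcp_pos: [0.429, 0.1841, 0.0423]
tcp_rot: [-0.058, 0.998, -0.001, 0.002]
wrist_force: [16.1, -10.7, -6.6]
finger_gap: 0.0254
```

jog_arm --targets '[{"slide":[0,0,0],"dr":[0,0,0],"grip":-1},{"slide":[0,0,0],"dr":[0,0,0],"grip":-1},{"slide":[0,0,0],"dr":[0,0,0],"grip":-1},{"slide":[0,0,0],"dr":[0,0,0],"grip":-1},{"slide":[0,0,0],"dr":[0,0,0],"grip":-1}]'

```text
clock: 7.4
tcp_pos: [0.429, 0.1841, 0.0423]
tcp_rot: [-0.058, 0.998, -0.001, 0.002]
wrist_force: [15.6, -11.2, -6.5]
finger_gap: 0.0256
```

Run:
```python
from h import *
st();f=shot("scene","s1");cv2.imwrite("pics/s1c.png",cv2.resize(f[80:330,230:480,::-1],None,fx=2,fy=2))
```

```text
t 7.4 tcp [0.429  0.1841 0.0423] rot [-0.058  0.998 -0.001  0.002] gap 0.0256 F [ 15.6 -11.2  -6.5] q [ 0.242  0.04   1.9   -0.003  1.197 -1.445]
```

View pics/s1c.png

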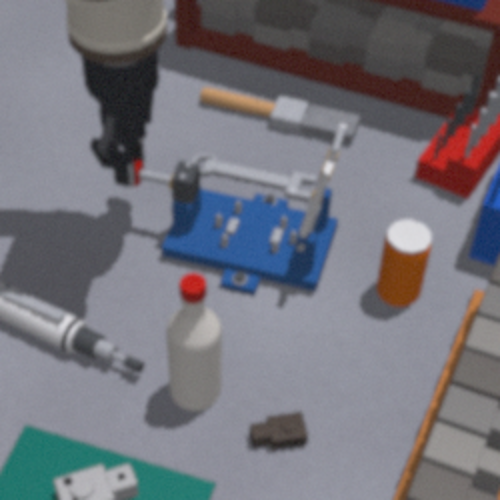

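The crop shows the leaf standing up near (322,190), the nest open and the knob pulled out. Force and the 20 mm travel agree that the latch is at its stop. Next I release and go to the casting.

jog_arm --targets '[{"slide":[0,0,0],"dr":[0,0,0],"grip":1},{"slide":[0,0,0],"dr":[0,0,0],"grip":1},{"slide":[0,0,0],"dr":[0,0,0],"grip":1},{"slide":[0,0,-0.1],"dr":[0,0,0],"grip":1},{"slide":[0,0,-0.3],"dr":[0,0,0],"grip":1}]'

```text
clock: 7.95
tcp_pos: [0.425, 0.1847, 0.115]
tcp_rot: [-0.058, 0.998, -0.0, -0.003]
wrist_force: [0.7, 0.1, 0.9]
finger_gap: 0.0852
```

jog_arm --targets '[{"slide":[0,0,-0.2],"dr":[0,0,0],"grip":1},{"slide":[0,0,-0.4],"dr":[0,0,0],"grip":1},{"slide":[0,0,-0.5],"dr":[0,0,0],"grip":1},{"slide":[-0.04,-0.19,-0.5],"dr":[0,0,0],"grip":1},{"slide":[-0.08,-0.38,-0.5],"dr":[0,0,0],"grip":1}]'

```text
clock: 8.45
tcp_pos: [0.4581, 0.0929, 0.2428]
tcp_rot: [-0.06, 0.998, 0.0, 0.001]
wrist_force: [1.6, -0.2, -1.0]
finger_gap: 0.0855
```

jog_arm --targets '[{"slide":[-0.04,-0.19,0],"dr":[0,0,0],"grip":1},{"slide":[-0.08,-0.38,0],"dr":[0,0,0],"grip":1},{"slide":[-0.12,-0.57,0],"dr":[0,0,0],"grip":1},{"slide":[-0.16,-0.76,0],"dr":[0,0,0],"grip":1},{"slide":[-0.2,-0.95,0],"dr":[0,0,0],"grip":1}]'

```text
clock: 8.95
tcp_pos: [0.5354, -0.139, 0.2419]
tcp_rot: [-0.058, 0.998, 0.0, 0.0]
wrist_force: [0.5, 1.3, 0.6]
finger_gap: 0.0853
```

jog_arm --targets '[{"slide":[-0.045,-0.2,0],"dr":[0,0,0],"grip":1},{"slide":[-0.087,-0.44,0],"dr":[0,0,0],"grip":1},{"slide":[-0.087,-0.44,0],"dr":[0,0,0],"grip":1},{"slide":[-0.087,-0.44,0],"dr":[0,0,0],"grip":1},{"slide":[-0.087,-0.44,0],"dr":[0,0,0],"grip":1}]'

```text
clock: 9.45
tcp_pos: [0.5695, -0.243, 0.2416]
tcp_rot: [-0.058, 0.998, 0.0, -0.0]
wrist_force: [-1.1, 0.6, 0.1]
finger_gap: 0.0857
```

Run:
```python
from h import *
st();P=camera_params("wrist");f=shot("wrist","w2")
for n in("casting","casting_tongue"):
    print(n,[(round(d["score"],2),np.round(d["pixel"],1).tolist(),np.round(atz("wrist",d["pixel"],.003,P)[:2],4).tolist()) for d in spot_point(n,"wrist")[:4]])
for d in cut_out("casting","wrist"):
    m=d["region"];c=f[m].mean(0)
    print(round(d["score"],2),m.sum(),c.round(),np.round(d["pixel"]))
    if c.mean()<95 and m.sum()>1500:
        np.save("m.npy",m)
```

```text
t 9.45 tcp [ 0.5695 -0.243   0.2416] rot [-0.058  0.998  0.    -0.   ] gap 0.0857 F [-1.1  0.6  0.1] q [-0.528  0.235  1.263  0.     1.644 -2.216]
casting [(0.96, [311.3, 474.3], [0.6898, -0.0227]), (0.67, [239.0, 306.5], [0.6186, -0.2473]), (0.61, [333.6, 306.6], [0.7472, -0.233])]
casting_tongue [(0.97, [267.7, 313.2], [0.6544, -0.2351]), (0.69, [319.2, 297.7], [0.7275, -0.2468]), (0.61, [289.7, 468.7], [0.661, -0.0371]), (0.56, [199.9, 391.7], [0.5597, -0.1538])]
0.95 916 [61. 57. 55.] [341. 306.]
0.72 933 [63. 59. 57.] [312. 479.]
0.66 1967 [72. 68. 65.] [239. 310.]
```

View pics/w2.png

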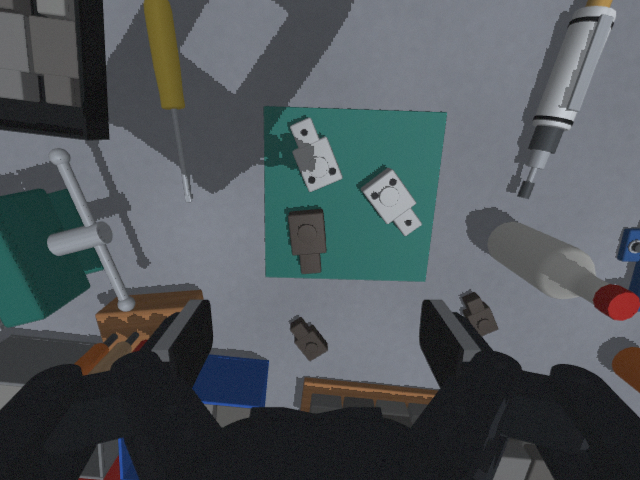

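The raw casting is at about (240,307) on the mat, tongue down-image to (272,310). The drilled castings are clear of it. I'll fit its known outline to the mask for pose and yaw.

```bash
cat >> h.py <<'E'
from scipy.optimize import minimize
BLK=[[-36,-20],[12,-20],[12,20],[-36,20]];TNG=[[12,-12],[36,-12],[36,12],[12,12]]
def sil(v,P,z0):
    im=np.zeros((480,640),np.uint8)
    for Q in(BLK,TNG):
        pts=[proj("wrist",np.r_[np.array(v[:2]),z0+h]+Rn.from_euler("z",v[2]).apply(np.r_[np.array(q)/1000,0]),P) for q in Q for h in(0,.024)]
        cv2.fillConvexPoly(im,cv2.convexHull((np.array(pts)*16).round().astype(np.int32)),255,cv2.LINE_AA,4)
    return im/255.
def fit(m,v0,P,z0):
    m=cv2.GaussianBlur(m.astype(np.float32),(0,0),1.5)
    f=lambda u:((cv2.GaussianBlur(sil([u[0]/100,u[1]/100,u[2]/10],P,z0),(0,0),1.5)-m)**2).sum()
    u0=np.array([v0[0]*100,v0[1]*100,v0[2]*10])
    r=minimize(f,u0,method="Nelder-Mead",options=dict(initial_simplex=u0+np.r_[np.zeros((1,3)),np.eye(3)],xatol=.005,fatol=.1))
    return r.x/[100,100,10],r.fun
E
python3 - <<'E'
from h import *
P=camera_params("wrist");m=np.load("m.npy")
v,c=fit(m,[.615,-.243,.1],P,.003);s=sil(v,P,.003)>.5
print(v,c,"IoU",(s&m).sum()/(s|m).sum())
x=np.r_[v[:2],0]+Rn.from_euler("z",v[2]).apply([-.002,0,0])
go(np.r_[x[:2],.06],R=down(v[2]));go(np.r_[x[:2],.009])
E
```

```text
[ 0.61830057 -0.24484499  0.20200586] 31.848231600739954 IoU 0.9217432052483598
slide [-0.1837 -0.0328  0.7293] dr [-0.0001  0.0002 -0.0266]
slide [-0.1836 -0.0328  0.9333]
```

jog_arm --targets '[{"slide":[-0.1837,-0.0328,0.15],"dr":[0,0,-0.0266],"grip":1},{"slide":[-0.1837,-0.0328,0.35],"dr":[0,0,-0.0266],"grip":1},{"slide":[-0.1837,-0.0328,0.55],"dr":[0,0,-0.0266],"grip":1},{"slide":[-0.1837,-0.0328,0.7],"dr":[0,0,-0.0266],"grip":1},{"slide":[-0.1837,-0.0328,0.8],"dr":[0,0,-0.0266],"grip":1}]'

```text
clock: 10.15
tcp_pos: [0.6149, -0.2448, 0.0381]
tcp_rot: [-0.101, 0.995, 0.001, -0.002]
wrist_force: [0.4, -0.1, 0.2]
finger_gap: 0.0852
```

jog_arm --targets '[{"slide":[0,0,0.05],"dr":[0,0,0],"grip":1},{"slide":[0,0,0.1],"dr":[0,0,0],"grip":1},{"slide":[0,0,0.125],"dr":[0,0,0],"grip":1},{"slide":[0,0,0.141],"dr":[0,0,0],"grip":1},{"slide":[0,0,0.141],"dr":[0,0,0],"grip":1}]'

```text
clock: 10.65
tcp_pos: [0.6165, -0.2466, 0.0069]
tcp_rot: [-0.1, 0.995, -0.0, 0.0]
wrist_force: [-0.1, -0.4, 0.2]
finger_gap: 0.0854
```

jog_arm --targets '[{"slide":[0,0,0],"dr":[0,0,0],"grip":0.3},{"slide":[0,0,0],"dr":[0,0,0],"grip":0.15},{"slide":[0,0,0],"dr":[0,0,0],"grip":0},{"slide":[0,0,0],"dr":[0,0,0],"grip":-0.1},{"slide":[0,0,0],"dr":[0,0,0],"grip":-1}]'

```text
clock: 11.15
tcp_pos: [0.6162, -0.2465, 0.0066]
tcp_rot: [-0.1, 0.995, 0.0, 0.0]
wrist_force: [-0.1, 0.2, 0.4]
finger_gap: 0.025
```

jog_arm --targets '[{"slide":[0,0,0],"dr":[0,0,0],"grip":-1},{"slide":[0,0,0],"dr":[0,0,0],"grip":-1},{"slide":[0,0,0],"dr":[0,0,0],"grip":-1},{"slide":[0,0,0],"dr":[0,0,0],"grip":-1},{"slide":[0,0,0],"dr":[0,0,0],"grip":-1}]'

```text
clock: 11.65
tcp_pos: [0.6162, -0.2465, 0.0065]
tcp_rot: [-0.1, 0.995, 0.0, -0.0]
wrist_force: [0.3, -0.3, -0.9]
finger_gap: 0.0001
```

The grip closed on nothing. I'll look before doing anything else.

Run:
```python
from h import *
o=st();P=camera_params("wrist");f=shot("wrist","w3");g=shot("scene","s3")
x=np.array(o["tcp_pos"]);print("TCP px wrist",proj("wrist",x,P)[::-1],"scene",proj("scene",x)[::-1])
c=g[260:480,120:413,::-1];c=cv2.resize(c,(400,300));w=cv2.resize(f[...,::-1],(400,300))
cv2.imwrite("pics/m3.png",np.hstack([w,c]))
```

```text
t 11.65 tcp [ 0.6162 -0.2465  0.0065] rot [-0.1    0.995  0.    -0.   ] gap 0.0001 F [ 0.3 -0.3 -0.9] q [-0.497  0.46   1.451  0.     1.231 -2.268]
TCP px wrist [280.77308014 313.96320623] scene [380.97529661 281.59565075]
```

View pics/m3.png

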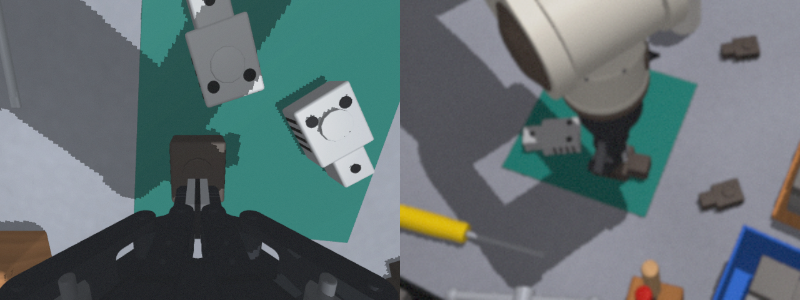

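The fingers sit over the casting without gripping it. I'll overlay the fitted casting outline and the TCP at several heights on both views to settle whether the fault is in height or position.

Run:
```python
from h import *
f=cv2.imread("pics/w3.png");g=cv2.imread("pics/s3.png")
v=[.6183,-.2448,.202];P=camera_params("wrist");out=[]
x=np.array(get_obs()["tcp_pos"])
print("K",np.array(P["K"])[0])
for cam,im,(r0,r1,c0,c1) in(("wrist",f,(200,500,170,470)),("scene",g,(310,440,210,340))):
    r1=min(r1,480);s=400/(c1-c0)
    b=cv2.resize(im[r0:r1,c0:c1],None,fx=s,fy=s)
    Q=lambda X:tuple(int(a) for a in ((proj(cam,X)-[c0,r0])*s))
    for h,col in((.003,(0,255,255)),(.027,(0,255,0))):
        o=[[-36,-20],[12,-20],[12,-12],[36,-12],[36,12],[12,12],[12,20],[-36,20]]
        pts=[Q(np.r_[v[:2],h]+Rn.from_euler("z",v[2]).apply(np.r_[np.array(q)/1000,0])) for q in o]
        cv2.polylines(b,[np.array(pts)],True,col,1)
    for k,dz in enumerate((0,.02,.04)): cv2.circle(b,Q(x+[0,0,dz]),4,((0,0,255),(255,0,255),(255,100,0))[k],2)
    out.append(cv2.copyMakeBorder(b,0,max(0,400-b.shape[0]),0,0,cv2.BORDER_CONSTANT)[:400])
cv2.imwrite("pics/m4.png",np.hstack(out))
```

```text
K [353.6820669    0.         315.67118603]
```

View pics/m4.png

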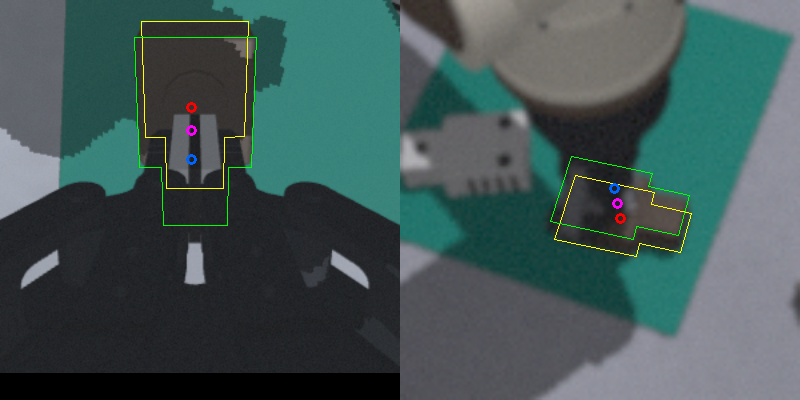

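The outline fit is good, but the fingertips show about 25–30 mm above the reported TCP and hover over the casting's top. That also explains the high grip on the knob. So the real tips end about 29 mm short of the TCP. I'll open and go down another 22 mm, watching the force.

jog_arm --targets '[{"slide":[0,0,0],"dr":[0,0,0],"grip":1},{"slide":[0,0,0],"dr":[0,0,0],"grip":1},{"slide":[0,0,0],"dr":[0,0,0],"grip":1},{"slide":[0,0,0],"dr":[0,0,0],"grip":1},{"slide":[0,0,0],"dr":[0,0,0],"grip":1}]'

```text
clock: 12.25
tcp_pos: [0.6162, -0.2465, 0.0065]
tcp_rot: [-0.1, 0.995, 0.0, 0.0]
wrist_force: [-0.7, -0.7, 0.3]
finger_gap: 0.0724
```

jog_arm --targets '[{"slide":[0,0,0.02],"dr":[0,0,0],"grip":1},{"slide":[0,0,0.04],"dr":[0,0,0],"grip":1},{"slide":[0,0,0.06],"dr":[0,0,0],"grip":1},{"slide":[0,0,0.08],"dr":[0,0,0],"grip":1},{"slide":[0,0,0.09],"dr":[0,0,0],"grip":1}]'

```text
clock: 12.75
tcp_pos: [0.6159, -0.2464, -0.0169]
tcp_rot: [-0.1, 0.995, 0.0, -0.0]
wrist_force: [-0.5, 0.3, 0.1]
finger_gap: 0.0851
```

jog_arm --targets '[{"slide":[0,0,0],"dr":[0,0,0],"grip":0.3},{"slide":[0,0,0],"dr":[0,0,0],"grip":0.15},{"slide":[0,0,0],"dr":[0,0,0],"grip":0},{"slide":[0,0,0],"dr":[0,0,0],"grip":-0.1},{"slide":[0,0,0],"dr":[0,0,0],"grip":-1}]'

```text
clock: 13.25
tcp_pos: [0.6164, -0.2466, -0.0154]
tcp_rot: [-0.1, 0.995, -0.0, 0.0]
wrist_force: [-1.6, 2.1, 6.2]
finger_gap: 0.0384
```

jog_arm --targets '[{"slide":[0,0,0],"dr":[0,0,0],"grip":-1},{"slide":[0,0,0],"dr":[0,0,0],"grip":-1},{"slide":[0,0,0],"dr":[0,0,0],"grip":-1},{"slide":[0,0,0],"dr":[0,0,0],"grip":-1},{"slide":[0,0,0],"dr":[0,0,0],"grip":-1}]'

```text
clock: 13.75
tcp_pos: [0.6165, -0.2466, -0.0154]
tcp_rot: [-0.1, 0.995, -0.0, 0.0]
wrist_force: [-3.5, 1.3, 5.8]
finger_gap: 0.0387
```

Gap of 38.7 mm means a proper grip on the 40 mm width. Lift and check the in-hand pose.

jog_arm --targets '[{"slide":[0,0,-0.04],"dr":[0,0,0],"grip":-1},{"slide":[0,0,-0.2],"dr":[0,0,0],"grip":-1},{"slide":[0,0,-0.4],"dr":[0,0,0],"grip":-1},{"slide":[0,0,-0.6],"dr":[0,0,0],"grip":-1},{"slide":[0,0,-0.8],"dr":[0,0,0],"grip":-1}]'

```text
clock: 14.25
tcp_pos: [0.6157, -0.2463, 0.1865]
tcp_rot: [-0.1, 0.995, 0.0, -0.0]
wrist_force: [0.6, -0.9, -3.1]
finger_gap: 0.0386
```

jog_arm --targets '[{"slide":[0,0,-0.1],"dr":[0,0,0],"grip":-1},{"slide":[0,0,-0.1],"dr":[0,0,0],"grip":-1},{"slide":[0,0,-0.1],"dr":[0,0,0],"grip":-1},{"slide":[0,0,-0.1],"dr":[0,0,0],"grip":-1},{"slide":[0,0,-0.1],"dr":[0,0,0],"grip":-1}]'

```text
clock: 14.75
tcp_pos: [0.6157, -0.2463, 0.2072]
tcp_rot: [-0.1, 0.995, 0.001, -0.001]
wrist_force: [0.1, -0.7, -3.3]
finger_gap: 0.0388
```

Run:
```python
from h import *
o=st();P=camera_params("wrist");f=shot("wrist","w5");b=f[...,::-1].copy()
R0=Rn.from_quat(o["tcp_rot"]);x=np.array(o["tcp_pos"])
o8=[[-36,-20],[12,-20],[12,-12],[36,-12],[36,12],[12,12],[12,20],[-36,20]]
# casting +x = tool -x ; model with offset: origin at tool x = dx
yaw=Rn.as_euler(R0*Rn.from_quat([1,0,0,0]).inv(),"xyz")[2]-np.pi
c=cv2.resize(b[180:400,200:440],None,fx=2.5,fy=2.5)
for dx,col in((-.002,(0,255,0)),):
  for h in(.0184,.0424):
    og=x+R0.apply([dx,0,-h])
    pts=np.array([(proj("wrist",og+Rn.from_euler("z",yaw).apply(np.r_[np.array(q)/1000,0]),P)-[200,180])*2.5 for q in o8]).astype(int)
    cv2.polylines(c,[pts],True,col,1)
cv2.imwrite("pics/w5c.png",c)
# mm per row at the near top edge
e=lambda d:proj("wrist",x+R0.apply([d,0,-.0424]),P)
print("near top edge px",e(.034)[::-1],"per mm",(e(.035)-e(.034))[::-1])
```

```text
t 14.75 tcp [ 0.6157 -0.2463  0.2072] rot [-0.1    0.995  0.001 -0.001] gap 0.0388 F [ 0.1 -0.7 -3.3] q [-0.497  0.337  1.202  0.     1.605 -2.268]
near top edge px [242.2646472  313.35261567] per mm [-2.5375135  -0.00464087]
```

View pics/w5c.png

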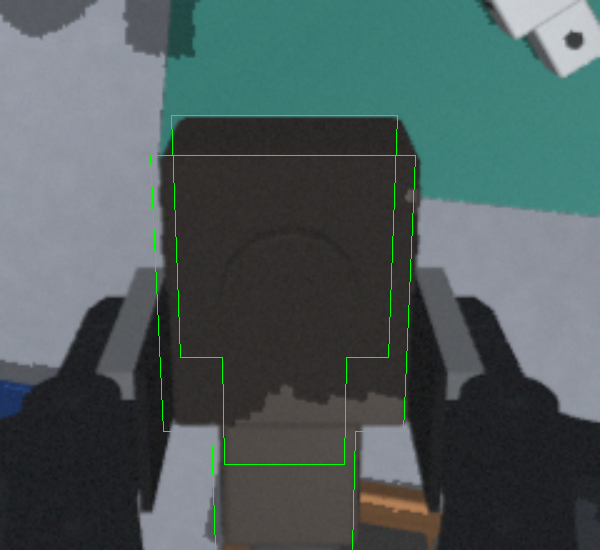

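The casting is held squarely. The overlay, with the casting origin 2 mm tool −x of the TCP, matches within about 1 mm. Next I move beside the jig so the wrist camera sees the nest past the held casting.

jog_arm --targets '[{"slide":[0.03,0.08,-0.14],"dr":[0,0,0],"grip":-1},{"slide":[0.08,0.24,-0.14],"dr":[0,0,0],"grip":-1},{"slide":[0.13,0.4,-0.14],"dr":[0,0,0],"grip":-1},{"slide":[0.19,0.56,-0.14],"dr":[0,0,0],"grip":-1},{"slide":[0.245,0.72,-0.14],"dr":[0,0,0],"grip":-1}]'

```text
clock: 15.3
tcp_pos: [0.5191, -0.081, 0.2433]
tcp_rot: [-0.1, 0.995, 0.0, -0.0]
wrist_force: [0.3, 0.1, -2.3]
finger_gap: 0.0383
```

jog_arm --targets '[{"slide":[0.055,0.16,0],"dr":[0,0,0.01],"grip":-1},{"slide":[0.11,0.32,0],"dr":[0,0,0.02],"grip":-1},{"slide":[0.165,0.48,0],"dr":[0,0,0.028],"grip":-1},{"slide":[0.22,0.64,0],"dr":[0,0,0.028],"grip":-1},{"slide":[0.246,0.722,0],"dr":[0,0,0.028],"grip":-1}]'

```text
clock: 15.8
tcp_pos: [0.4223, 0.0844, 0.2438]
tcp_rot: [-0.057, 0.998, 0.0, -0.0]
wrist_force: [0.6, 0.6, -2.9]
finger_gap: 0.0387
```

jog_arm --targets '[{"slide":[0,0,0],"dr":[0,0,0],"grip":-1},{"slide":[0,0,0],"dr":[0,0,0],"grip":-1},{"slide":[0,0,0],"dr":[0,0,0],"grip":-1},{"slide":[0,0,0],"dr":[0,0,0],"grip":-1},{"slide":[0,0,0],"dr":[0,0,0],"grip":-1}]'

```text
clock: 16.3
tcp_pos: [0.4244, 0.0818, 0.2438]
tcp_rot: [-0.056, 0.998, 0.0, -0.0]
wrist_force: [0.9, -0.1, -4.1]
finger_gap: 0.0389
```

Run:
```python
from h import *
o=st();P=camera_params("wrist");f=shot("wrist","w6")
b=f[...,::-1].copy()
for n,z in dict(nest=.026,pillar=.0925,latch_knob=.0735,jig=0,leaf_hinge=.062,nest_tongue=.026).items():
    print(n,[(round(d["score"],2),np.round(d["pixel"]).astype(int).tolist(),np.round(atz("wrist",d["pixel"],z,P)[:2],4).tolist()) for d in spot_point(n,"wrist")[:2]])
pins=[(-28,26),(-28,-26),(27,18),(27,-18),(-42.5,0),(42.5,0)]
pp=np.array([proj("wrist",J(x/1000,y/1000,.036),P) for x,y in pins]);print(np.round(pp).astype(int).tolist())
c0,r0=np.maximum(pp.mean(0).astype(int)-80,0)
r0=min(r0,320);c0=min(c0,480)
c=cv2.resize(b[r0:r0+160,c0:c0+160],None,fx=3.75,fy=3.75,interpolation=cv2.INTER_CUBIC)
for x,y in pins:
    for z in(.036,):
        q=((proj("wrist",J(x/1000,y/1000,z),P)-[c0,r0]+.5)*3.75).astype(int);cv2.circle(c,tuple(int(a) for a in q),3,(0,255,0),1)
print(c0,r0);cv2.imwrite("pics/w6c.png",c)
```

```text
t 16.3 tcp [0.4244 0.0818 0.2438] rot [-0.056  0.998  0.    -0.   ] gap 0.0389 F [ 0.9 -0.1 -4.1] q [ 0.012 -0.163  1.67   0.     1.635 -1.671]
nest [(0.82, [328, 397], [0.5689, 0.2001])]
pillar [(0.8, [293, 414], [0.4911, 0.1886])]
latch_knob [(0.96, [247, 416], [0.4493, 0.1871])]
jig [(0.92, [318, 394], [0.5693, 0.2012])]
leaf_hinge []
nest_tongue []
[[423, 314], [379, 314], [412, 354], [383, 354], [402, 303], [397, 365]]
319 253
```

View pics/w6c.png

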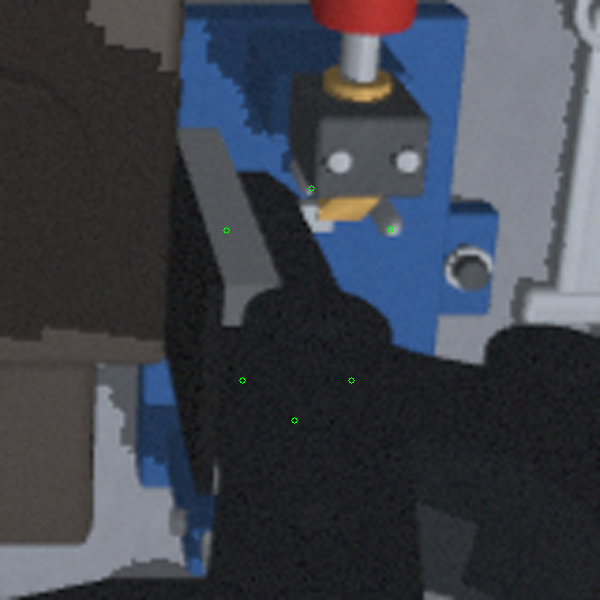

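Pin (−28,+26) shows at crop (392,227) against a predicted (390,229), which is under 1 mm off. I'll verify the jig's yaw from the rectified leaf plate and the blue base in the earlier w1 picture.

Run:
```python
from h import *
o=get_obs();P=camera_params("wrist");R0=Rn.from_quat(o["tcp_rot"]);Rc=np.array(P["R"])
A=Rc@R0.as_matrix();b=np.array(P["t"])+Rc@np.array(o["tcp_pos"])   # cam = A*tool + b
R1=Rn.from_quat([-.065,.998,0,0]).as_matrix();t1=np.array([.4613,.1908,.204])
Rw=A@R1.T;P1=dict(K=P["K"],R=Rw,t=b-Rw@t1)
f=cv2.imread("pics/w1.png");hsv=cv2.cvtColor(f,cv2.COLOR_BGR2HSV)
for name,m,z in(("leaf",(hsv[...,2]>205)&(hsv[...,1]<40),.064),("base",(hsv[...,0]>100)&(hsv[...,0]<125)&(hsv[...,1]>150),.02)):
    m=m.astype(np.uint8);m[:190]=0;m[400:]=0;m[:,:240]=0;m[:,385:]=0
    if name=="leaf": m=cv2.morphologyEx(m,cv2.MORPH_OPEN,np.ones((5,5)))
    ys,xs=np.nonzero(m)
    W=np.array([atz("wrist",(r,c),z,P1)[:2] for r,c in zip(ys,xs)])
    L=(W-JO[:2])@np.array([[np.cos(JY),-np.sin(JY)],[np.sin(JY),np.cos(JY)]])
    # left/right edge lines in jig frame
    out=[]
    for x0 in np.arange(-.04,.04,.005) if name=="leaf" else np.arange(-.09,-.06,.004):
        s=L[abs(L[:,0]-x0)<.0025,1];out.append((x0,s.min(),s.max()))
    out=np.array(out)
    print(name,"mid y mm",np.round(out[:,1:].mean(1).mean()*1000,1),"width",np.round((out[:,2]-out[:,1]).mean()*1000,1),"dyaw L,R",np.polyfit(out[:,0],out[:,1],1)[0],np.polyfit(out[:,0],out[:,2],1)[0],"x range",np.percentile(L[:,0],[.5,99.5]))
# in this frame w6: where the pin shows
print("pin (-28,26) jig mm from w6:",Rn.from_euler("z",-JY).apply(atz("wrist",(253+227/3.75-.5,319+392/3.75-.5),.036,P)-JO)*1000)
```

```text
Traceback (most recent call last):
ValueError: operands could not be broadcast together with shapes (0,) (2,)
```

Run:
```python
from h import *
o=get_obs();P=camera_params("wrist");R0=Rn.from_quat(o["tcp_rot"]);Rc=np.array(P["R"])
A=Rc@R0.as_matrix();b=np.array(P["t"])+Rc@np.array(o["tcp_pos"])
R1=Rn.from_quat([-.065,.998,0,0]).as_matrix();t1=np.array([.4613,.1908,.204])
Rw=A@R1.T;P1=dict(K=P["K"],R=Rw,t=b-Rw@t1)
f=cv2.imread("pics/w1.png");hsv=cv2.cvtColor(f,cv2.COLOR_BGR2HSV)
print("leaf px",f[330,290],"base px",f[240,275],hsv[240,275])
g=f[330,290].astype(int)
for name,m,z in(("leaf",abs(f.astype(int)-g).max(2)<30,.064),("base",abs(hsv[...,0].astype(int)-hsv[240,275,0])<10,.02)):
    m=m.astype(np.uint8)
    if name=="base": m&=(hsv[...,1]>110)
    m[:190]=0;m[375:]=0;m[:,:248]=0;m[:,378:]=0
    ys,xs=np.nonzero(cv2.morphologyEx(m,cv2.MORPH_OPEN,np.ones((5,5))))
    W=np.array([atz("wrist",(r,c),z,P1)[:2] for r,c in zip(ys,xs)])
    L=(W-JO[:2])@np.array([[np.cos(JY),-np.sin(JY)],[np.sin(JY),np.cos(JY)]])
    out=[]
    for x0 in (np.arange(-.04,.04,.005) if name=="leaf" else np.arange(-.085,-.045,.004)):
        s=L[abs(L[:,0]-x0)<.0025,1]
        if len(s): out.append((x0,s.min(),s.max()))
    out=np.array(out)
    print(name,"mid y mm",np.round(out[:,1:].mean()*1000,1),"width",np.round((out[:,2]-out[:,1]).mean()*1000,1),"dyaw",np.polyfit(out[:,0],out[:,1],1)[0],np.polyfit(out[:,0],out[:,2],1)[0],"x",np.percentile(L[:,0],[.5,99.5]))
print("pin (-28,26) from w6:",Rn.from_euler("z",-JY).apply(atz("wrist",(253+227/3.75-.5,319+392/3.75-.5),.036,P)-JO)*1000)
```

```text
leaf px [192 186 181] base px [122  77  44] [107 163 122]
leaf mid y mm 1.0 width 71.9 dyaw 0.008562274775547786 0.00958396889064287 x [-0.05385931  0.05317759]
base mid y mm 0.3 width 98.4 dyaw 0.010006272391002847 0.007225302651957088 x [-0.09589281  0.076816  ]
pin (-28,26) from w6: [-29.08454772  27.16633407  36.        ]
```

```bash
sed -i 's/^JO=.*/JO=np.array([.5708,.202,0]);JY=.122/' h.py
python3 - <<'E'
from h import *
go(J(-.002,-.0007,.2438),R=down(JY)); print("then down to .03:",(.2438-.03)/.25,"rest .0076")
E
```

```text
slide [-0.6285  0.4073  0.0008] dr [ 0.     -0.     -0.0031]
then down to .03: 0.8552 rest .0076
```

jog_arm --targets '[{"slide":[-0.16,0.1,0],"dr":[0,0,-0.0031],"grip":-1},{"slide":[-0.32,0.2,0],"dr":[0,0,-0.0031],"grip":-1},{"slide":[-0.48,0.31,0],"dr":[0,0,-0.0031],"grip":-1},{"slide":[-0.6285,0.4073,0],"dr":[0,0,-0.0031],"grip":-1},{"slide":[-0.6285,0.4073,0],"dr":[0,0,-0.0031],"grip":-1}]'

```text
clock: 17.15
tcp_pos: [0.5713, 0.2039, 0.2412]
tcp_rot: [-0.062, 0.998, 0.0, -0.002]
wrist_force: [0.3, -0.3, -5.0]
finger_gap: 0.0385
```

jog_arm --targets '[{"slide":[0,0,0.1],"dr":[0,0,0],"grip":-1},{"slide":[0,0,0.25],"dr":[0,0,0],"grip":-1},{"slide":[0,0,0.4],"dr":[0,0,0],"grip":-1},{"slide":[0,0,0.55],"dr":[0,0,0],"grip":-1},{"slide":[0,0,0.65],"dr":[0,0,0],"grip":-1}]'

```text
clock: 17.65
tcp_pos: [0.5677, 0.2007, 0.0789]
tcp_rot: [-0.061, 0.998, -0.0, -0.001]
wrist_force: [0.1, -0.1, -2.9]
finger_gap: 0.0382
```

jog_arm --targets '[{"slide":[0,0,0.06],"dr":[0,0,0],"grip":-1},{"slide":[0,0,0.12],"dr":[0,0,0],"grip":-1},{"slide":[0,0,0.17],"dr":[0,0,0],"grip":-1},{"slide":[0,0,0.2],"dr":[0,0,0],"grip":-1},{"slide":[0,0,0.2],"dr":[0,0,0],"grip":-1}]'

```text
clock: 18.15
tcp_pos: [0.5686, 0.2011, 0.0309]
tcp_rot: [-0.061, 0.998, -0.0, -0.0]
wrist_force: [-0.6, -0.6, -3.5]
finger_gap: 0.0387
```

Run:
```python
from h import *
o=st();f=shot("wrist","w7");P=camera_params("wrist")
b=f[...,::-1].copy();c=cv2.resize(b[130:430,160:480],None,fx=1.875,fy=1.875,interpolation=cv2.INTER_CUBIC)
for x,y in [(-28,26),(-28,-26),(27,18),(27,-18),(-42.5,0),(42.5,0)]:
    q=((proj("wrist",J(x/1000,y/1000,.036),P)-[160,130]+.5)*1.875);cv2.circle(c,tuple(int(a) for a in q),4,(0,255,0),1)
cv2.imwrite("pics/w7c.png",c)
go(J(-.002,-.0007,.0076),R=down(JY))
```

```text
t 18.15 tcp [0.5686 0.2011 0.0309] rot [-0.061  0.998 -0.    -0.   ] gap 0.0387 F [-0.6 -0.6 -3.5] q [ 0.212  0.322  1.589  0.     1.231 -1.481]
slide [ 0.0004 -0.0005  0.0965] dr [0.     0.     0.0001]
```

View pics/w7c.png

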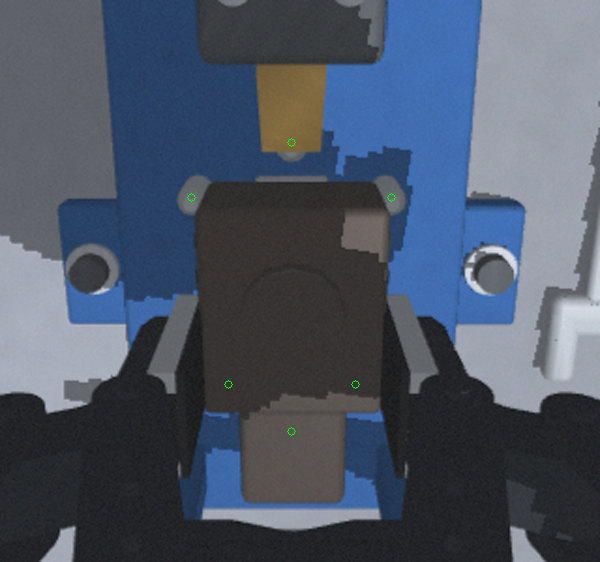

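The wrist view shows the casting centred between the front pins at (192,196) and (391,196), with the tongue towards the hinge. Lower it gently.

jog_arm --targets '[{"slide":[0,0,0.02],"dr":[0,0,0],"grip":-1},{"slide":[0,0,0.04],"dr":[0,0,0],"grip":-1},{"slide":[0,0,0.055],"dr":[0,0,0],"grip":-1},{"slide":[0,0,0.065],"dr":[0,0,0],"grip":-1},{"slide":[0,0,0.07],"dr":[0,0,0],"grip":-1}]'

```text
clock: 18.7
tcp_pos: [0.5688, 0.2011, 0.0137]
tcp_rot: [-0.061, 0.998, 0.0, -0.0]
wrist_force: [-0.1, 0.8, -3.1]
finger_gap: 0.0383
```

jog_arm --targets '[{"slide":[0,0,0.005],"dr":[0,0,0],"grip":-1},{"slide":[0,0,0.01],"dr":[0,0,0],"grip":-1},{"slide":[0,0,0.015],"dr":[0,0,0],"grip":-1},{"slide":[0,0,0.02],"dr":[0,0,0],"grip":-1},{"slide":[0,0,0.022],"dr":[0,0,0],"grip":-1}]'

```text
clock: 19.2
tcp_pos: [0.5688, 0.2011, 0.0084]
tcp_rot: [-0.061, 0.998, 0.0, -0.0]
wrist_force: [-0.5, -1.0, -3.6]
finger_gap: 0.0383
```

jog_arm --targets '[{"slide":[0,0,0.002],"dr":[0,0,0],"grip":-1},{"slide":[0,0,0.004],"dr":[0,0,0],"grip":-1},{"slide":[0,0,0.006],"dr":[0,0,0],"grip":-1},{"slide":[0,0,0.006],"dr":[0,0,0],"grip":-1},{"slide":[0,0,0.006],"dr":[0,0,0],"grip":-1}]'

```text
clock: 19.7
tcp_pos: [0.5689, 0.2012, 0.0076]
tcp_rot: [-0.061, 0.998, 0.0, 0.0]
wrist_force: [-3.6, -0.7, 6.1]
finger_gap: 0.0387
```

Contact is at TCP z 7.6 mm, as predicted for the rest height. Release and rise.

jog_arm --targets '[{"slide":[0,0,0],"dr":[0,0,0],"grip":0.1},{"slide":[0,0,0],"dr":[0,0,0],"grip":0.2},{"slide":[0,0,0],"dr":[0,0,0],"grip":0.3},{"slide":[0,0,0],"dr":[0,0,0],"grip":0.4},{"slide":[0,0,0],"dr":[0,0,0],"grip":0.4}]'

```text
clock: 20.2
tcp_pos: [0.5689, 0.2012, 0.007]
tcp_rot: [-0.061, 0.998, 0.0, 0.0]
wrist_force: [0.7, 0.4, 0.2]
finger_gap: 0.0595
```

jog_arm --targets '[{"slide":[0,0,-0.08],"dr":[0,0,0],"grip":0.4},{"slide":[0,0,-0.2],"dr":[0,0,0],"grip":0.4},{"slide":[0,0,-0.4],"dr":[0,0,0],"grip":0.4},{"slide":[0,0,-0.6],"dr":[0,0,0],"grip":0.4},{"slide":[0,0,-0.8],"dr":[0,0,0],"grip":0.4}]'

```text
clock: 20.7
tcp_pos: [0.5685, 0.2011, 0.2091]
tcp_rot: [-0.061, 0.998, 0.0, 0.0]
wrist_force: [1.2, -0.3, 0.5]
finger_gap: 0.06
```

jog_arm --targets '[{"slide":[0.2,0,0],"dr":[0,0,0],"grip":0.4},{"slide":[0.3,0,0],"dr":[0,0,0],"grip":0.4},{"slide":[0.3,0,0],"dr":[0,0,0],"grip":0.4},{"slide":[0.3,0,0],"dr":[0,0,0],"grip":0.4},{"slide":[0.3,0,0],"dr":[0,0,0],"grip":0.4}]'

```text
clock: 21.2
tcp_pos: [0.4949, 0.192, 0.2069]
tcp_rot: [-0.061, 0.998, 0.0, -0.0]
wrist_force: [-0.3, -0.4, -0.1]
finger_gap: 0.0598
```

Run:
```python
from h import *
o=st();f=shot("wrist","w8");P=camera_params("wrist");b=f[...,::-1].copy()
q=proj("wrist",J(0,0,.03),P).astype(int);c0,r0=min(max(q[0]-100,0),440),min(max(q[1]-120,0),280)
c=cv2.resize(b[r0:r0+200,c0:c0+200],None,fx=3,fy=3,interpolation=cv2.INTER_CUBIC)
for h in(.026,.05):
    o8=[[-36,-20],[12,-20],[12,-12],[36,-12],[36,12],[12,12],[12,20],[-36,20]]
    pts=np.array([(proj("wrist",J(x/1000,y/1000,h),P)-[c0,r0]+.5)*3 for x,y in o8]).astype(int);cv2.polylines(c,[pts],True,(0,255,0),1)
cv2.imwrite("pics/w8c.png",c)
for n,z in dict(casting=.026,casting_tongue=.026,tin=0).items():
    print(n,[(round(d["score"],2),np.round(d["pixel"]).astype(int).tolist(),np.round(Rn.from_euler("z",-JY).apply(atz("wrist",d["pixel"],z,P)-JO)[:2]*1000,1).tolist()) for d in spot_point(n,"wrist")[:2]])
grab_frame("top")
for d in spot_point("tin","top")[:2]: print("tin jig mm",round(d["score"],2),Rn.from_euler("z",-JY).apply(atz("top",d["pixel"],0)-JO)*1000)
```

```text
t 21.2 tcp [0.4949 0.192  0.2069] rot [-0.061  0.998  0.    -0.   ] gap 0.0598 F [-0.3 -0.4 -0.1] q [ 0.225  0.058  1.535  0.     1.549 -1.468]
casting [(0.84, [338, 123], [70.7, -217.4]), (0.66, [282, 314], [2.2, -1.6])]
casting_tongue [(0.75, [322, 110], [50.5, -228.2]), (0.61, [311, 317], [37.2, 1.9])]
tin []
tin jig mm 0.67 [ 1.54401796e+02 -2.20884472e+01 -2.22044605e-13]
```

View pics/w8c.png

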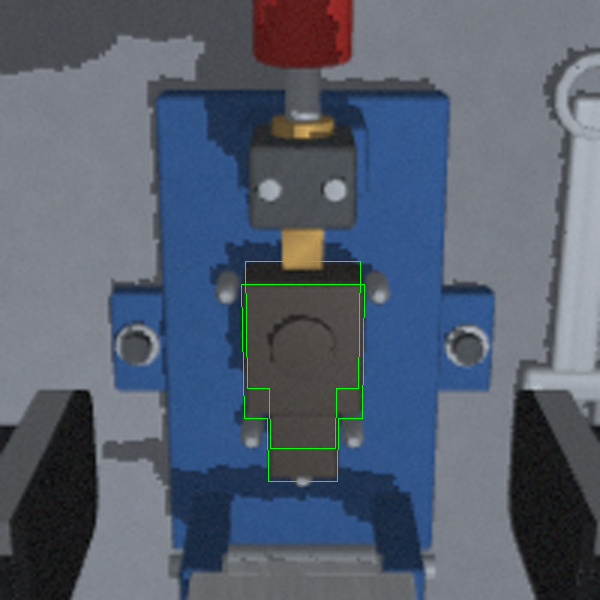

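The casting lies seated between all six pins. It matches the model outline and its tongue points to the hinge. The nets and the picture agree to 2 mm. Now I go over the leaf, fingers shut, to come down behind it.

jog_arm --targets '[{"slide":[0,0,-0.09],"dr":[0,0,0],"grip":-1},{"slide":[-0.18,0,-0.09],"dr":[0,0,0],"grip":-1},{"slide":[-0.36,0,-0.09],"dr":[0,0,0],"grip":-1},{"slide":[-0.54,0,-0.09],"dr":[0,0,0],"grip":-1},{"slide":[-0.726,0,-0.09],"dr":[0,0,0],"grip":-1}]'

```text
clock: 22.0
tcp_pos: [0.6763, 0.2142, 0.2293]
tcp_rot: [-0.061, 0.998, 0.0, 0.0]
wrist_force: [0.7, -0.1, 0.8]
finger_gap: 0.0001
```

jog_arm --targets '[{"slide":[0,0,0],"dr":[0,0,0],"grip":-1},{"slide":[0,0,0.1],"dr":[0,0,0],"grip":-1},{"slide":[0,0,0.25],"dr":[0,0,0],"grip":-1},{"slide":[0,0,0.38],"dr":[0,0,0],"grip":-1},{"slide":[0,0,0.434],"dr":[0,0,0],"grip":-1}]'

```text
clock: 22.5
tcp_pos: [0.6731, 0.2139, 0.1175]
tcp_rot: [-0.061, 0.998, -0.0, -0.002]
wrist_force: [0.6, 0.3, -0.2]
finger_gap: -0.0003
```

jog_arm --targets '[{"slide":[0.04,0,0],"dr":[0,0,0],"grip":-1},{"slide":[0.08,0,-0.004],"dr":[0,0,0],"grip":-1},{"slide":[0.128,0,-0.008],"dr":[0,0,0],"grip":-1},{"slide":[0.16,0,-0.006],"dr":[0,0,0],"grip":-1},{"slide":[0.19,0,-0.004],"dr":[0,0,0],"grip":-1}]'

```text
clock: 23.0
tcp_pos: [0.6273, 0.2084, 0.1241]
tcp_rot: [-0.061, 0.998, 0.0, 0.001]
wrist_force: [1.0, 0.4, 2.0]
finger_gap: -0.0001
```

jog_arm --targets '[{"slide":[0.03,0,0.008],"dr":[0,0,0],"grip":-1},{"slide":[0.062,0,0.016],"dr":[0,0,0],"grip":-1},{"slide":[0.09,0,0.028],"dr":[0,0,0],"grip":-1},{"slide":[0.118,0,0.04],"dr":[0,0,0],"grip":-1},{"slide":[0.144,0,0.056],"dr":[0,0,0],"grip":-1}]'

```text
clock: 23.5
tcp_pos: [0.5911, 0.2039, 0.1076]
tcp_rot: [-0.061, 0.998, 0.0, -0.0]
wrist_force: [1.3, 0.2, -0.6]
finger_gap: -0.0004
```

jog_arm --targets '[{"slide":[0.027,0,0.02],"dr":[0,0,0],"grip":-1},{"slide":[0.05,0,0.04],"dr":[0,0,0],"grip":-1},{"slide":[0.073,0,0.062],"dr":[0,0,0],"grip":-1},{"slide":[0.092,0,0.086],"dr":[0,0,0],"grip":-1},{"slide":[0.11,0,0.112],"dr":[0,0,0],"grip":-1}]'

```text
clock: 24.0
tcp_pos: [0.5641, 0.2005, 0.0796]
tcp_rot: [-0.061, 0.998, 0.0, 0.0]
wrist_force: [2.7, -1.0, 1.1]
finger_gap: -0.0001
```

jog_arm --targets '[{"slide":[0.015,0,0.028],"dr":[0,0,0],"grip":-1},{"slide":[0.028,0,0.056],"dr":[0,0,0],"grip":-1},{"slide":[0.038,0,0.086],"dr":[0,0,0],"grip":-1},{"slide":[0.045,0,0.118],"dr":[0,0,0],"grip":-1},{"slide":[0.045,0,0.118],"dr":[0,0,0],"grip":-1}]'

```text
clock: 24.5
tcp_pos: [0.5531, 0.1992, 0.0498]
tcp_rot: [-0.061, 0.998, 0.0, -0.0]
wrist_force: [1.2, 0.4, 5.6]
finger_gap: -0.0
```

The leaf is under the fingertips, with 5.6 N upward. Press the last stretch down in steps.

jog_arm --targets '[{"slide":[0.002,0,0.008],"dr":[0,0,0],"grip":-1},{"slide":[0.003,0,0.016],"dr":[0,0,0],"grip":-1},{"slide":[0.004,0,0.024],"dr":[0,0,0],"grip":-1},{"slide":[0.005,0,0.032],"dr":[0,0,0],"grip":-1},{"slide":[0.006,0,0.04],"dr":[0,0,0],"grip":-1}]'

```text
clock: 25.0
tcp_pos: [0.5517, 0.199, 0.0404]
tcp_rot: [-0.061, 0.998, 0.0, 0.0]
wrist_force: [-0.5, 0.1, -0.1]
finger_gap: 0.0005
```

jog_arm --targets '[{"slide":[0,0,0.004],"dr":[0,0,0],"grip":-1},{"slide":[0,0,0.008],"dr":[0,0,0],"grip":-1},{"slide":[0,0,0.012],"dr":[0,0,0],"grip":-1},{"slide":[0,0,0.016],"dr":[0,0,0],"grip":-1},{"slide":[0,0,0.016],"dr":[0,0,0],"grip":-1}]'

```text
clock: 25.5
tcp_pos: [0.5515, 0.199, 0.0368]
tcp_rot: [-0.061, 0.998, 0.0, -0.0]
wrist_force: [-4.8, -0.5, 8.5]
finger_gap: -0.0002
```

jog_arm --targets '[{"slide":[0,0,0.003],"dr":[0,0,0],"grip":-1},{"slide":[0,0,0.006],"dr":[0,0,0],"grip":-1},{"slide":[0,0,0.008],"dr":[0,0,0],"grip":-1},{"slide":[0,0,0.008],"dr":[0,0,0],"grip":-1},{"slide":[0,0,0.008],"dr":[0,0,0],"grip":-1}]'

```text
clock: 26.0
tcp_pos: [0.5516, 0.1991, 0.0359]
tcp_rot: [-0.061, 0.998, 0.0, 0.0]
wrist_force: [-12.4, -3.1, 22.7]
finger_gap: -0.0005
```

Run:
```python
from h import *
st();grab_frame("scene")
J2=lambda d,z:np.round(Rn.from_euler("z",-JY).apply(atz("scene",d["pixel"],z)-JO)*1000,1)
for n,z in(("latch_knob",.0735),("leaf_front",.064),("pillar",.0925)):
    print(n,[(round(d["score"],2),J2(d,z)) for d in spot_point(n,"scene")[:1]])
```

```text
t 26.0 tcp [0.5516 0.1991 0.0359] rot [-0.061  0.998  0.     0.   ] gap -0.0005 F [-12.4  -3.1  22.7] q [ 0.215  0.285  1.627  0.     1.229 -1.478]
latch_knob [(0.7, array([-124.5,   -7.3,   73.5]))]
leaf_front []
pillar [(0.97, array([-89. ,  13.3,  92.5]))]
```

A stiff stop with 22 N is at the shut height, about 64 mm. Ease off, back away over the front, and look.

jog_arm --targets '[{"slide":[0,0,-0.02],"dr":[0,0,0],"grip":-1},{"slide":[0,0,-0.06],"dr":[0,0,0],"grip":-1},{"slide":[0,0,-0.2],"dr":[0,0,0],"grip":-1},{"slide":[0,0,-0.4],"dr":[0,0,0],"grip":-1},{"slide":[0,0,-0.6],"dr":[0,0,0],"grip":-1}]'

```text
clock: 26.7
tcp_pos: [0.5513, 0.1989, 0.1863]
tcp_rot: [-0.061, 0.998, -0.0, -0.0]
wrist_force: [2.0, -0.0, -0.3]
finger_gap: 0.0001
```

jog_arm --targets '[{"slide":[0.15,0,-0.1],"dr":[0,0,0],"grip":-1},{"slide":[0.3,0,-0.1],"dr":[0,0,0],"grip":-1},{"slide":[0.4,0,-0.1],"dr":[0,0,0],"grip":-1},{"slide":[0.4,0,-0.1],"dr":[0,0,0],"grip":-1},{"slide":[0.4,0,-0.1],"dr":[0,0,0],"grip":-1}]'

```text
clock: 27.2
tcp_pos: [0.4526, 0.1869, 0.2102]
tcp_rot: [-0.061, 0.998, 0.0, 0.001]
wrist_force: [0.4, -1.2, -0.2]
finger_gap: -0.0002
```

Run:
```python
from h import *
o=st();f=shot("wrist","w9");P=camera_params("wrist");g=shot("scene","s9")
for n,z in dict(leaf_front=.064,latch_knob=.0735,pillar=.0925).items():
    grab_frame
    print(n,[(round(d["score"],2),np.round(d["pixel"]).astype(int).tolist(),np.round(Rn.from_euler("z",-JY).apply(atz("wrist",d["pixel"],z,P)-JO)[:2]*1000,1).tolist()) for d in spot_point(n,"wrist")[:1]])
q=proj("wrist",J(-.06,0,.06),P).astype(int);c0,r0=min(max(q[0]-80,0),480),min(max(q[1]-80,0),320)
c=cv2.resize(f[r0:r0+160,c0:c0+160,::-1],(400,400),interpolation=cv2.INTER_CUBIC)
s=cv2.resize(g[120:300,260:440,::-1],(400,400),interpolation=cv2.INTER_CUBIC)
cv2.imwrite("pics/m9.png",np.hstack([c,s]))
print({n:[np.round(atz("top",d["pixel"],z)[:2],3).tolist() for d in spot_point(n,"top")[:3]] for n,z in(("bottle",0),("tin",0),("spanner",0),("grinder",0),("casting",.003)) if not grab_frame("top") is None})
```

```text
t 27.2 tcp [0.4526 0.1869 0.2102] rot [-0.061  0.998  0.     0.001] gap -0.0002 F [ 0.4 -1.2 -0.2] q [ 0.234 -0.032  1.618  0.     1.554 -1.459]
leaf_front [(0.71, [291, 314], [-44.6, -0.9])]
latch_knob [(0.79, [211, 315], [-126.2, -0.0])]
pillar [(0.97, [267, 316], [-81.3, 0.1])]
{'bottle': [[0.489, -0.405], [0.589, -0.003]], 'tin': [[0.731, 0.206]], 'spanner': [], 'grinder': [[0.397, 0.002], [0.515, 0.412]], 'casting': [[0.695, -0.022], [0.747, -0.224], [0.611, 0.217]]}
```

View pics/m9.png

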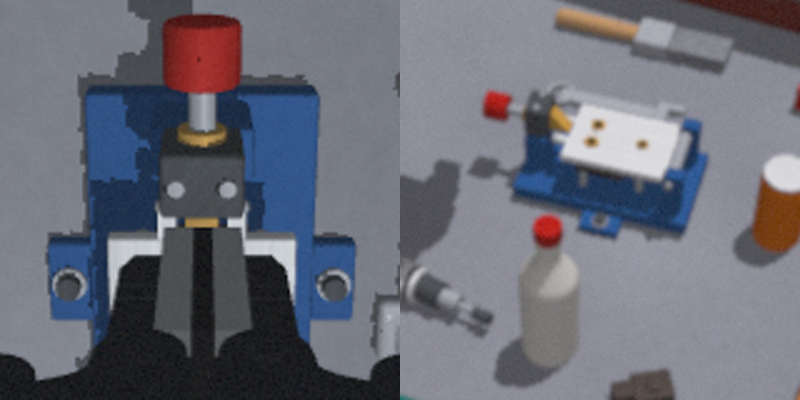

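The last picture shows the leaf lying shut and level, the brass nose over the strike bar, and the knob back home. It measures x −126 mm while the pillar reads −81 against −80, so there is about 1 mm of bias. The arm is clear, so I hand in.

```bash
python3 -c "
from h import *
st();print(sign_off())"
```

```text
t 27.95 tcp [0.4525 0.1868 0.2095] rot [-0.061  0.998  0.    -0.   ] gap 0.0002 F [-1.4 -0.1 -0.3] q [ 0.234 -0.031  1.619  0.     1.554 -1.459]
the job is handed in; nothing more can be done
None
```

The drill jig is loaded and latched, and I handed the job in at 28 s of the 67 s allowed. I pulled the knob to its 20 mm stop and the leaf sprang up. I then set the raw casting on the rest rails, tongue towards the hinge, and pressed the leaf down until it stopped firm at its shut height.

**Last checks**
- **Leaf and latch:** a second after I let go, the leaf was still level with the latch nose over it. The knob measured within about 2 mm of home, and the pillar showed about 1 mm of the same error.
- **Casting:** before the leaf went down, the casting matched its outline in the nest to about 1–2 mm. Contact came at the height expected for the rest rails.
- **Other things:** the bottle and tin measured where they were at the start, within the cameras' accuracy. The grinder was seen where it lay in the first picture. The networks did not report the spanner in the last top view, and I did not measure the screwdriver, brush or drilled castings again. No move came near any of these.

**What disagreed or failed**
- **Finger length:** the fingertips end about 29 mm short of the stated TCP. That gave a high first grip on the knob, and the first attempt to grip the casting closed above it on nothing. I corrected both.
- **Press force:** it briefly read 0 N about 4 mm above the shut height, then rose to 23 N against the stop. I took the stop as shut, and the final pictures agreed.

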